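Put the slides away: lid down, drawer in

TASK

Put the slides away: first push the standing lid of the slide box right down shut, then push the drawer that the box lies in fully home into its cabinet. Use the fingertips only to push: pick nothing up, keep the box flat in the drawer, and leave the timer, petri dish, lens can and weighing boat beside it where they are.

Things in the scene. Friction and masses are not known exactly. Their poses are not given: they have to be found in the camera images.
- slide_cabinet: low grey single-drawer cabinet standing on the worktop, fixed, 240 deep (x) x 210 wide (y) x 85 mm high; origin at the centre of its underside, its x points from the drawer front into the cabinet (away from the robot, within about 0.25 rad), y to the left, z up. With the drawer shut its front face lies at x = -120 mm; the edge of the cabinet's top lies at x = -105 mm
- slide_cabinet_drawer0 (a joint): drawer travel in m: 0 = fully shut, grows as the drawer comes out along the cabinet's -x, at most about 0.165; starts at about 0.144 to 0.160; needs about 1 to 2 N plus about 4 N per m/s to move, has no spring and stays where it is left.
- slide_cabinet_drawer0_handle (a point): middle of the drawer's horizontal steel bar handle (11 mm thick, 105 mm long, along the cabinet's y), 35 mm in front of the drawer's face and about 47 mm above the worktop. The drawer inside: 195 mm (x) by 168 mm (y), floor 22 mm and walls 63 mm above the worktop; its flat front panel (204 mm wide) runs from 14 to 72 mm above the worktop
- slide_box: shallow green slide box, 85 (x) x 100 (y) x 31 mm high when shut, 0.28 to 0.56 kg, lying loose and flat on the floor of the open drawer; origin at the centre of its underside, its z up, its x towards the hinge side (the same way as the cabinet's x within 0.1 rad), y along the hinge. Its hinge side starts at least 20 mm in front of the edge of the cabinet's top
- slide_box_lid (a joint): angle of the slide box's lid in rad: 0 = shut, 1.57 = straight up; starts at 1.25 to 1.6, at most 1.92. The hinge is stiff (about 0.03 N m): the lid does not fall but stays where it is left, so it must be pushed all the way down
- lid_hinge (a point): middle of the lid's hinge line, on the rear (+x) top edge of the box: in the box's frame x = 45, y = 0, z = 20.5 mm; the hinge line runs along the box's y
- lid_edge (a point): middle of the lid's free edge (halfway through its thickness), 86 mm from the hinge line. The lid is a slab 85 long x 100 wide x 10.5 mm thick whose inner face passes through the hinge line; its outer face is on top when it is shut, 31 mm above the underside of the box, and looks towards the cabinet when it stands up
- lab_timer: white timer, 62 x 66 x 16 mm, loose on the worktop to the left of the cabinet; origin at the centre of its underside; to be left alone
- petri_dish: clear petri dish, 61 mm across, 14 mm high (not the one on the cabinet), loose on the worktop to the right of the open drawer; origin at the centre of its underside; to be left alone
- lens_can: white round can with screw lid, 36 mm across, 48 mm high, loose on the worktop to the left of the open drawer; origin at the centre of its underside; to be left alone
- weigh_boat: white weighing boat, 51 x 64 x 14 mm, loose on the worktop to the right of the cabinet; origin at the centre of its underside; to be left alone
There are look-alikes about, which are no part of the job. Of the things that look like the slide_box, the largest one is meant.

How it is judged:
On the way, in this order (a step that is already met when the one before it is completed fails the run):
1. the lid of the slide box is shut while the drawer is still out (value of joint slide_box_lid below 0.06 rad and value of joint slide_cabinet_drawer0 above 0.08 m), for 0.2 s.
2. the drawer is fully home with the lid shut (value of joint slide_cabinet_drawer0 below 0.006 m and value of joint slide_box_lid below 0.08 rad), for 0.2 s.
At the end, for the whole second after the job is handed in: the drawer is within 6 mm of fully shut, the lid within 0.08 rad of shut, the slide box lies flat (within 0.08 rad) and at rest on the drawer floor inside the cabinet (all of step 2 and angle between slide_box's own z axis and vertical below 0.08 rad and height (world z) of slide_box between 0.015 and 0.03 m and x of slide_box in the frame of slide_cabinet between -0.1 and 0.1 m and linear speed of slide_box below 0.02 m/s); the robot touches nothing.
It fails at once if the slide box is lifted more than 15 mm off the drawer floor (height (world z) of slide_box above 0.037 m).
It fails at once if the slide box is tipped by more than 0.25 rad (angle between slide_box's own z axis and vertical above 0.25 rad).
It fails at once if the drawer is pushed in under a lid that still stands open (value of joint slide_cabinet_drawer0 below 0.08 m and value of joint slide_box_lid above 0.3 rad).
It fails at once if the timer, petri dish, lens can or weighing boat is moved more than 25 mm or lifted (distance of any of lab_timer, petri_dish, lens_can, weigh_boat from where it was at the start of the episode above 0.025 m).
It also fails if it takes over 48 s, if anything falls off the work surface, if the arm or the gripper's body presses on something with over 40 N, if the wrist force passes 120 N, or if a joint passes its speed limit or range.

ROBOT

A 6-joint arm with a two-finger parallel gripper is mounted at the origin on a cart in front of the work surface, level with it; the furniture and walls round the work are solid. World frame = base frame: x ahead of the robot, y to its left, z up, the work surface at z = 0. Lengths are in m, angles in rad, forces in N, time in s.
With the tool pointing down it reaches from about 0.35 to 0.975 m from the base axis. Payload 4.9 kg.
Tool frame: the origin (TCP) lies at the very end of the fingers, on their centre line; the grasp point (between the pads) lies 19 mm behind it; z points along the fingers, y is the line along which they close (so a half turn about z gives the same grasp; the last joint's range is limited). The gripper opens to 85 mm and grips with 20 to 120 N. Pads are 22 mm wide; open, the fingers measure 114 mm over their backs; the gripper's body (76 mm by 85 mm) begins 54 mm behind the grasp point. The pads swing forward as they close: fully open they stand 13 mm farther back than shut.
Start: joints at [1.111, 0.053, 1.613, -0, 1.476, -0.119], TCP at [0.209, 0.589, 0.231] pointing down, gripper open.
Joint ranges: [-3.01, 3.01], [-1.01, 2.22], [0.06, 2.58], [-1.02, 4.17], [0.09, 2.62], [-3.14, 3.14]. Speed limits (rad/s): [2.57, 2.57, 3.14, 3.14, 3.14, 3.14].

INTERFACE

Orientations are given as a unit quaternion [w, x, y, z].
In Python, from plant import manip gives the robot as it stands.
- The arm moves only by the tool play_rows, never from a script. Its argument "series" is a list that holds one entry, the list of rows, each a list of 7 numbers: the shift along the world's x, y, z in m, then the turn, a rotation vector about the world's x, y, z in degrees, then the opening, from 0 (shut) to 1 (fully open). In form: [[[dx, dy, dz, rx, ry, rz, grip], ...]]. A call has 1 to 10 rows; each row shifts and turns the commanded pose from where the row before left it; what a row does not reach is not made up. A row lasts 1/10 s, in which the tool goes at most 50 mm and 8.59 degrees, less where a joint would pass 70% of its speed; a pose out of reach is approached as far as the arm can. A call with a gripper value outside its range is refused whole. The fingers move at their own pace and stop on an object; the grip force is fixed at half the most. Time passes only in rows, so rows that do not move let the fingers close. It gives the time, the measured TCP pose, the force, the opening and the grip force at its end, in the units of the state.
- manip.state(): the state, without advancing time (a new reading comes with each control period).
- manip.grab_frame(name): name is "scene" or "top"; returns a dict with "frame" (420x560x3 uint8, blue, green, red), "mtx" (3x3 intrinsics, pixels), "R" (3x3) and "t" (3): a world point X has camera coordinates R X + t. Camera axes: x right, y down, z forward; pixel columns grow to the right and rows downward; lengths in m; the calibration is good to about 2 mm. A picture is of the moment at which its call begins. There is no depth.
- manip.job_done(): hands the job in; it is judged then, once.
The state is a dict: "time": time; "joint_pos": joint angles; "joint_vel": joint speeds; "joint_efforts": joint torques, N m; "tool_pos": TCP position; "tool_rot": TCP orientation; "contact_force": force on the tool from outside, world axes, zero at the start; "ft_torque": the same for the moment, N m; "gripper_width": opening from 0.0 (shut) to 1.0 (fully open); "grasp_force": force on a finger pad.
Only numpy, scipy, OpenCV 4.12 (cv2) and the standard library are available. Lean on these libraries where they do the work, as an engineer would, in place of code of your own. Each camera call takes 0.05 s, during which the arm holds its last target. There are 200 camera calls.

## Working session

There is one attempt and no reset: what is moved stays moved. The work goes in short steps, Python scripts to look and compute and a tool call to move; the robot and the scene stay as the last step left them, time stands still between calls to the robot, and variables do not carry over. Pictures are saved under pics/ and viewed, at most 10 in all, crops included, and the job is handed in when it is done.

Besides the shell and the picture viewer there is one more tool, called after ">>>" in YAML: its name, and indented under it one key for each argument. play_rows: Moves the arm, as the interface text tells. Its arguments: {"type":"object","properties":{"series":{"type":"array"}},"required":["series"]}

```bash
mkdir -p pics; cat > h.py <<'E'
import numpy as np, cv2
from plant import manip
def ray(f,u,v,z):
    d=np.linalg.inv(f['mtx'])@[u,v,1]; R=np.array(f['R']); t=np.array(f['t'])
    c=-R.T@t; d=R.T@d; return c+d*(z-c[2])/d[2]
def proj(f,X):
    p=np.array(f['mtx'])@(np.array(f['R'])@np.array(X)+f['t']); return p[:2]/p[2]
E
python3 - <<'E'
from h import *
import pickle
fs={n:manip.grab_frame(n) for n in("scene","top")}
pickle.dump(fs,open('f0.pkl','wb'))
for n,f in fs.items():
    cv2.imwrite(f'pics/{n}0.png',cv2.resize(f['frame'],(800,600),interpolation=cv2.INTER_CUBIC)); print(n,-np.array(f['R']).T@f['t'])
s=manip.state();print(s['time'],s['tool_pos'],s['tool_rot'],s['contact_force'])
E
```

```text
scene [ 0.05748326 -0.43852134  0.65009364]
top [0.49484898 0.05482206 1.0185285 ]
0.1 [0.20864827 0.58855321 0.23019118] [-2.79333738e-04  1.69582239e-01  9.85515609e-01 -8.77234418e-04] [-0.19970465 -0.37870473 -0.79448858]
```

View pics/scene0.png

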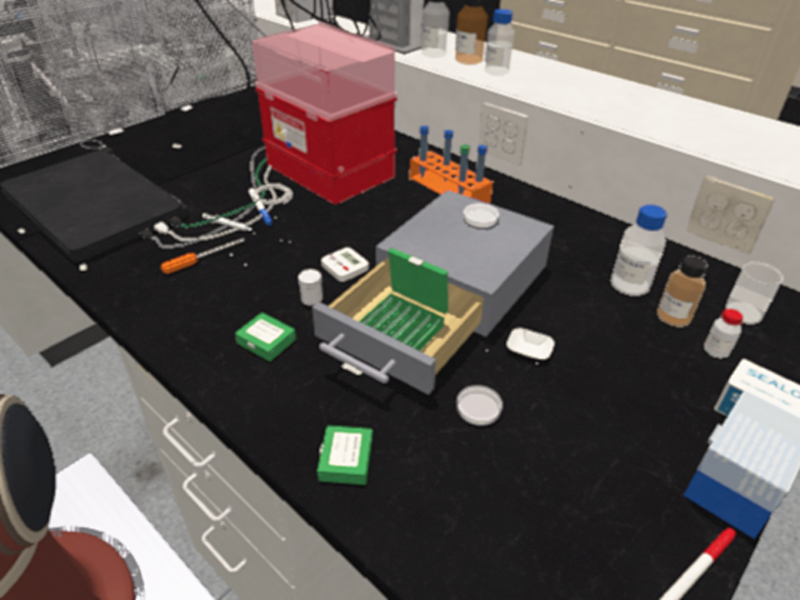

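View pics/top0.png

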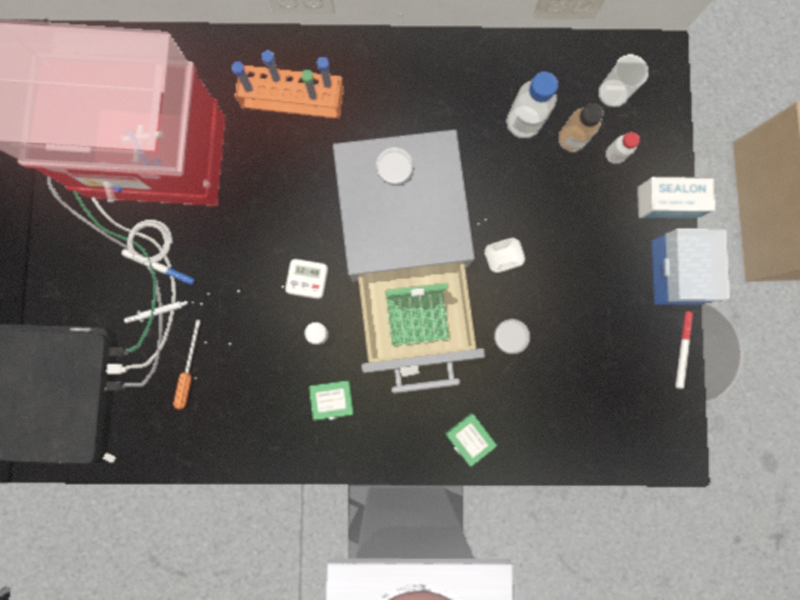

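Three green candidates: the one in the drawer (top view about 418,315), and two small shut ones at (331,400) and (471,440). The one in the drawer is the largest and its lid stands open, so it fits the description. I'll confirm it in a crop and measure.

```bash
python3 - <<'E'
from h import *
import pickle
fs=pickle.load(open('f0.pkl','rb'))
t,s=fs['top'],fs['scene']
# cabinet top corners (800px picks)
for n,u,v,z in[("FL",349,275,.085),("FR",472,259,.085),("BL",334,144,.085),("BR",457,131,.085),("panL",363,369,.072),("panR",484,354,.072),("hL",393,390,.05),("hR",460,382,.05),("can",316,333,.048),("petri",512,336,.014)]:
    print(n,ray(t,u*.7,v*.7,z).round(3))
for n,f in fs.items():
    hsv=cv2.cvtColor(f['frame'],cv2.COLOR_BGR2HSV)
    m=cv2.inRange(hsv,(50,110,40),(80,255,255))
    for c in cv2.findContours(m,0,2)[0]:
        if cv2.contourArea(c)>60:
            print(n,cv2.contourArea(c),cv2.boundingRect(c),cv2.minAreaRect(c))
a=cv2.resize(s['frame'][150:290,200:360],(640,560),interpolation=cv2.INTER_CUBIC)
b=cv2.resize(t['frame'][180:290,235:355],None,fx=5,fy=5,interpolation=cv2.INTER_CUBIC)
cv2.imwrite('pics/c1.png',a);cv2.imwrite('pics/c2.png',b)
E
```

```text
FL [0.636 0.121 0.085]
FR [ 0.665 -0.083  0.085]
BL [0.86  0.15  0.085]
BR [ 0.886 -0.059  0.085]
panL [0.481 0.096 0.072]
panR [ 0.508 -0.104  0.072]
hL [0.446 0.046 0.05 ]
hR [ 0.46  -0.067  0.05 ]
can [0.541 0.178 0.048]
petri [ 0.54  -0.164  0.014]
scene 1321.5 (221, 297, 40, 43) ((240.63525390625, 318.0122985839844), (37.119651794433594, 40.650550842285156), 5.19442892074585)
scene 889.0 (164, 218, 43, 35) ((185.16879272460938, 234.77386474609375), (38.8668327331543, 29.130172729492188), 28.610462188720703)
scene 546.5 (257, 207, 53, 38) ((283.8084716796875, 224.83555603027344), (47.21133041381836, 26.445541381835938), 25.90650749206543)
scene 1009.5 (272, 174, 41, 45) ((292.4330139160156, 195.52578735351562), (53.204139709472656, 26.602069854736328), 23.96249008178711)
```

View pics/c1.png

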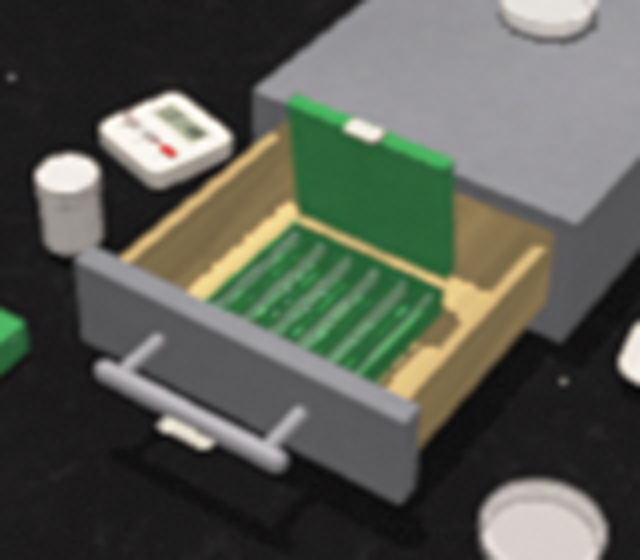

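View pics/c2.png

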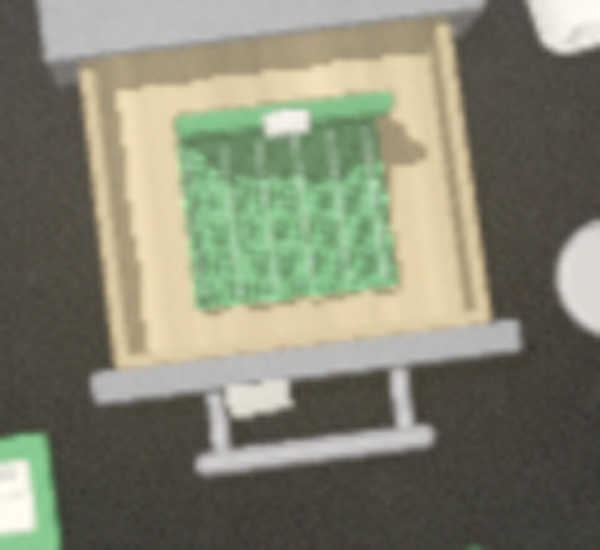

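The crop confirms the box lying in the drawer: green lid upright, lid top edge in c1 from (290,97) to (452,160), shut drawer walls around it.

```bash
python3 - <<'E'
from h import *
import pickle
fs=pickle.load(open('f0.pkl','rb'));t,s=fs['top'],fs['scene']
T=lambda u,v:(235+u/5,180+v/5)
S=lambda u,v:(200+u/4,150+v/4)
P=[np.array(f['mtx'])@np.c_[f['R'],f['t']] for f in(t,s)]
for n,a,b in[("outL",(178,118),(290,97)),("outR",(391,95),(452,160)),("boxFR",(397,290),(372,382)),("panL",(93,395),(82,258)),("panR",(521,343),(416,418)),("hL",(198,466),(97,372)),("hR",(433,436),(285,463)),("cabFR",(485,8),(578,222))]:
    X=cv2.triangulatePoints(*P,np.array(T(*a)),np.array(S(*b))).ravel();print(n,(X[:3]/X[3]).round(4))
for n,p,z in[("lidbackL",(178,118),.128),("lidbackR",(391,95),.128),("frontL",(200,310),.0425),("frontR",(397,290),.0425)]: print(n,ray(t,*T(*p),z).round(4))
for p in[(300,210),(445,275)]: print("hinge",ray(s,*S(*p),.0425).round(4))
print(manip.state()['joint_pos'])
E
```

```text
outL [0.6025 0.0603 0.1293]
outR [ 0.6152 -0.0368  0.1309]
boxFR [ 0.5342 -0.052   0.0428]
panL [0.48   0.0973 0.0719]
panR [ 0.5063 -0.105   0.0756]
hL [0.4451 0.0481 0.0473]
hR [ 0.4609 -0.0653  0.0519]
cabFR [ 0.6629 -0.0857  0.0894]
lidbackL [0.6047 0.0584 0.128 ]
lidbackR [ 0.6161 -0.0376  0.128 ]
frontL [0.5209 0.0471 0.0425]
frontR [ 0.5314 -0.0492  0.0425]
hinge [0.6138 0.0657 0.0425]
hinge [ 0.6263 -0.0295  0.0425]
[ 1.11098594e+00  5.32907942e-02  1.61414799e+00  3.48982877e-05
  1.47599481e+00 -1.19002067e-01]
```

>>> play_rows:
  series:
    - [[0.028, -0.036, 0, 0, 0, 2.65, 0], [0.028, -0.036, 0, 0, 0, 2.65, 0], [0.028, -0.036, 0, 0, 0, 2.65, 0], [0.028, -0.036, 0, 0, 0, 2.65, 0], [0.028, -0.036, 0, 0, 0, 2.65, 0], [0.028, -0.036, 0, 0, 0, 2.65, 0], [0.028, -0.036, 0, 0, 0, 2.65, 0], [0.028, -0.036, 0, 0, 0, 2.65, 0], [0.028, -0.036, 0, 0, 0, 2.65, 0], [0.028, -0.036, 0, 0, 0, 2.65, 0]]

```text
time: 1.1
tool_pos: [0.4895, 0.2273, 0.2309]
tool_rot: [-0.0, -0.062, 0.998, 0.0]
contact_force: [0.5, 0.6, -0.4]
gripper_width: -0.002
grasp_force: 0.0
```

>>> play_rows:
  series:
    - [[0.028, -0.036, 0, 0, 0, 0, 0], [0.028, -0.036, 0, 0, 0, 0, 0], [0.028, -0.036, 0, 0, 0, 0, 0], [0.028, -0.036, 0, 0, 0, 0, 0], [0.028, -0.036, 0, 0, 0, 0, 0], [0.028, -0.031, 0, 0, 0, 0, 0], [0.003, 0, 0, 0, 0, 0, 0], [0, 0, 0, 0, 0, 0, 0], [0, 0, 0, 0, 0, 0, 0]]

```text
time: 2.0
tool_pos: [0.6592, 0.0189, 0.2308]
tool_rot: [-0.001, -0.061, 0.998, 0.0]
contact_force: [0.2, 0.1, -0.6]
gripper_width: -0.002
grasp_force: 0.0
```

>>> play_rows:
  series:
    - [[0, 0, -0.03, 0, 0, 0, 0], [0, 0, -0.03, 0, 0, 0, 0], [0, 0, -0.03, 0, 0, 0, 0], [0, 0, -0.028, 0, 0, 0, 0], [0, 0, 0, 0, 0, 0, 0], [-0.017, -0.002, 0, 0, 0, 0, 0], [-0.017, -0.002, 0, 0, 0, 0, 0], [-0.011, -0.001, -0.001, 0, 0, 0, 0], [-0.011, -0.001, -0.003, 0, 0, 0, 0], [0, 0, 0, 0, 0, 0, 0]]

```text
time: 3.0
tool_pos: [0.6029, 0.0124, 0.1097]
tool_rot: [-0.0, -0.061, 0.998, 0.0]
contact_force: [0.3, 0.1, 0.6]
gripper_width: -0.001
grasp_force: 0.0
```

```bash
python3 - <<'E'
from h import *
s=manip.grab_frame('scene')
cv2.imwrite('pics/c3.png',cv2.resize(s['frame'][130:290,190:370],(720,640)[:2],interpolation=cv2.INTER_CUBIC)[:600])
E
```

```text
(no output)
```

View pics/c3.png

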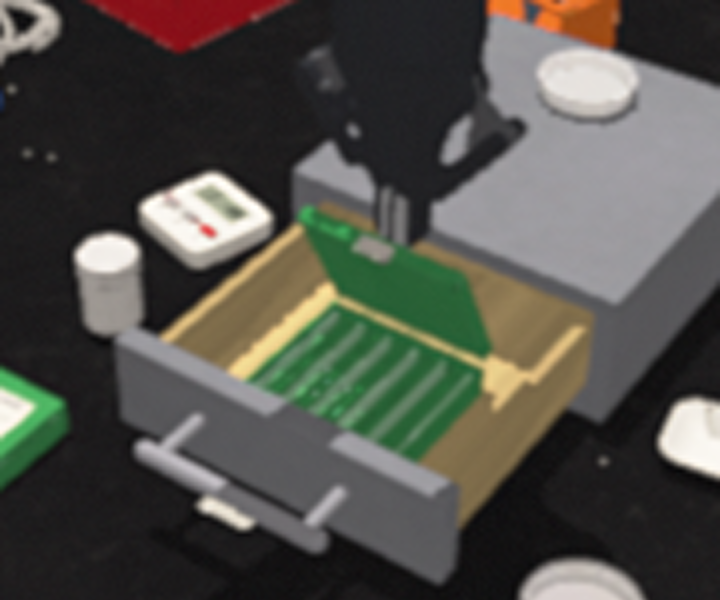

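The lid now leans forward (top edge about (305,215) to (470,275)), with the shut fingers behind it at (395,220). I'll carry on along the arc.

>>> play_rows:
  series:
    - [[-0.01, -0.001, -0.004, 0, 0, 0, 0], [-0.009, -0.001, -0.006, 0, 0, 0, 0], [-0.008, -0.001, -0.007, 0, 0, 0, 0], [-0.007, -0.001, -0.008, 0, 0, 0, 0], [-0.005, -0.001, -0.008, 0, 0, 0, 0], [-0.004, 0, -0.008, 0, 0, 0, 0], [-0.003, 0, -0.007, 0, 0, 0, 0], [-0.002, 0, -0.005, 0, 0, 0, 0], [0, 0, -0.003, 0, 0, 0, 0], [0, 0, 0, 0, 0, 0, 0]]

```text
time: 4.05
tool_pos: [0.5563, 0.0071, 0.0534]
tool_rot: [0.0, -0.061, 0.998, 0.0]
contact_force: [0.4, 0.9, -0.2]
gripper_width: 0.001
grasp_force: 0.0
```

>>> play_rows:
  series:
    - [[0, 0, -0.002, 0, 0, 0, 0], [0, 0, 0, 0, 0, 0, 0], [0, 0, 0, 0, 0, 0, 0]]

```text
time: 4.35
tool_pos: [0.5574, 0.0071, 0.0529]
tool_rot: [0.002, -0.061, 0.998, -0.0]
contact_force: [-0.7, 0.6, 4.9]
gripper_width: 0.001
grasp_force: 2.6
```

>>> play_rows:
  series:
    - [[0, 0, -0.002, 0, 0, 0, 0], [0, 0, 0, 0, 0, 0, 0], [0, 0, 0, 0, 0, 0, 0], [0, 0, 0, 0, 0, 0, 0]]

```text
time: 4.75
tool_pos: [0.559, 0.0073, 0.0527]
tool_rot: [0.003, -0.061, 0.998, 0.0]
contact_force: [0.6, 2.2, 11.1]
gripper_width: -0.0
grasp_force: 5.3
```

>>> play_rows:
  series:
    - [[0, 0, 0.02, 0, 0, 0, 0], [0, 0, 0.04, 0, 0, 0, 0], [0, 0, 0.04, 0, 0, 0, 0], [-0.035, -0.003, 0.01, 0, 0, 0, 0], [-0.035, -0.003, 0, 0, 0, 0, 0], [-0.035, -0.003, 0, 0, 0, 0, 0], [-0.03, -0.003, 0, 0, 0, 0, 0], [-0.02, -0.003, 0, 0, 0, 0, 0], [0, 0, 0, 0, 0, 0, 0]]

```text
time: 5.65
tool_pos: [0.3996, -0.008, 0.159]
tool_rot: [0.0, -0.06, 0.998, -0.0]
contact_force: [0.4, 0.4, -0.5]
gripper_width: 0.0
grasp_force: 0.0
```

```bash
python3 - <<'E'
from h import *
s=manip.grab_frame('scene')
cv2.imwrite('pics/c4.png',cv2.resize(s['frame'][130:290,190:370],(675,600),interpolation=cv2.INTER_CUBIC))
E
```

```text
(no output)
```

View pics/c4.png

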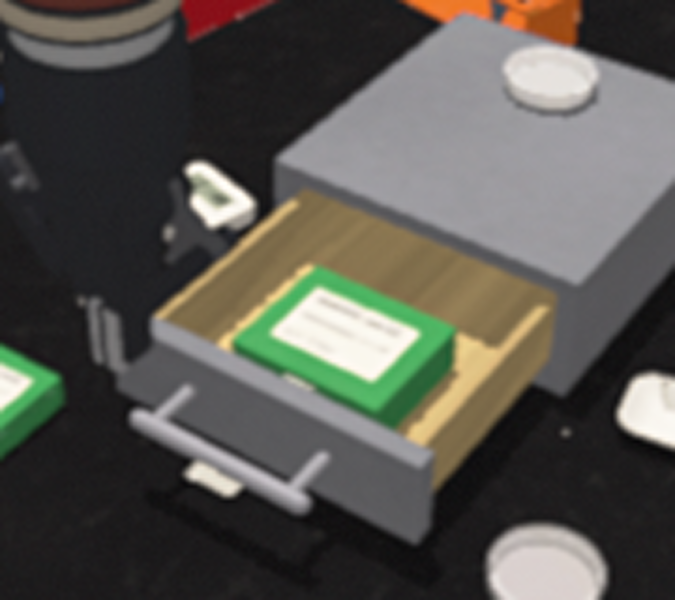

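The lid looks shut: a flat green box with its label up at about (345,340). Next I'll go down in front of the handle.

>>> play_rows:
  series:
    - [[0, -0.008, -0.03, 0, 0, 0, 0], [0, 0, -0.04, 0, 0, 0, 0], [0, 0, -0.04, 0, 0, 0, 0], [0, 0, -0.014, 0, 0, 0, 0], [0.01, 0.001, 0, 0, 0, 0, 0], [0.01, 0.001, 0, 0, 0, 0, 0], [0.008, 0.001, 0, 0, 0, 0, 0], [0.008, 0.001, 0, 0, 0, 0, 0], [0.008, 0.001, 0, 0, 0, 0, 0], [0.008, 0.001, 0, 0, 0, 0, 0]]

```text
time: 6.7
tool_pos: [0.4536, -0.0099, 0.0356]
tool_rot: [-0.0, -0.061, 0.998, -0.0]
contact_force: [-1.6, 0.4, 1.0]
gripper_width: 0.002
grasp_force: 0.6
```

>>> play_rows:
  series:
    - [[0.01, 0.001, 0, 0, 0, 0, 0], [0.01, 0.001, 0, 0, 0, 0, 0], [0.01, 0.001, 0, 0, 0, 0, 0], [0.01, 0.002, 0, 0, 0, 0, 0], [0.01, 0.001, 0, 0, 0, 0, 0]]

```text
time: 7.2
tool_pos: [0.5037, -0.0038, 0.0352]
tool_rot: [-0.0, -0.061, 0.998, -0.0]
contact_force: [-1.9, 0.7, 0.4]
gripper_width: 0.001
grasp_force: 0.7
```

>>> play_rows:
  series:
    - [[0.01, 0.001, 0, 0, 0, 0, 0], [0.01, 0.001, 0, 0, 0, 0, 0], [0.01, 0.001, 0, 0, 0, 0, 0], [0.01, 0.002, 0, 0, 0, 0, 0], [0.01, 0.001, 0, 0, 0, 0, 0], [0.01, 0.001, 0, 0, 0, 0, 0], [0.006, 0.001, 0, 0, 0, 0, 0], [0.004, 0.001, 0, 0, 0, 0, 0], [0.003, 0, 0, 0, 0, 0, 0]]

```text
time: 8.1
tool_pos: [0.5763, 0.0051, 0.0354]
tool_rot: [0.0, -0.061, 0.998, 0.0]
contact_force: [-1.3, 0.9, 1.0]
gripper_width: 0.002
grasp_force: 0.6
```

>>> play_rows:
  series:
    - [[0.003, 0, 0, 0, 0, 0, 0], [0.003, 0, 0, 0, 0, 0, 0], [0.003, 0, 0, 0, 0, 0, 0], [0.003, 0, 0, 0, 0, 0, 0], [0, 0, 0, 0, 0, 0, 0]]

```text
time: 8.6
tool_pos: [0.5867, 0.0051, 0.0351]
tool_rot: [-0.002, -0.061, 0.998, 0.0]
contact_force: [-6.2, 0.2, 3.6]
gripper_width: 0.003
grasp_force: 2.8
```

Force is rising at x = 0.587, which matches the drawer being home. I'll push a little more, hold, then back off.

>>> play_rows:
  series:
    - [[0.003, 0, 0, 0, 0, 0, 0], [0.002, 0, 0, 0, 0, 0, 0], [0, 0, 0, 0, 0, 0, 0], [0, 0, 0, 0, 0, 0, 0]]

```text
time: 9.0
tool_pos: [0.5869, 0.0051, 0.0349]
tool_rot: [-0.008, -0.061, 0.998, 0.0]
contact_force: [-23.2, -0.3, 17.2]
gripper_width: -0.003
grasp_force: 11.7
```

>>> play_rows:
  series:
    - [[-0.015, -0.002, 0, 0, 0, 0, 0], [-0.03, -0.004, 0, 0, 0, 0, 0], [-0.04, -0.005, 0, 0, 0, 0, 0], [-0.04, -0.005, 0, 0, 0, 0, 0], [-0.03, 0, 0.03, 0, 0, 0, 0], [0, 0, 0.04, 0, 0, 0, 0], [0, 0, 0.04, 0, 0, 0, 0], [0, 0, 0, 0, 0, 0, 0], [0, 0, 0, 0, 0, 0, 0]]

```text
time: 9.9
tool_pos: [0.4392, -0.0113, 0.1471]
tool_rot: [0.002, -0.061, 0.998, -0.001]
contact_force: [-0.5, -1.8, -0.2]
gripper_width: 0.003
grasp_force: 0.0
```

```bash
python3 - <<'E'
from h import *
s=manip.grab_frame('top')
cv2.imwrite('pics/c5.png',cv2.resize(s['frame'][80:290,180:400],(628,600),interpolation=cv2.INTER_CUBIC))
E
```

```text
(no output)
```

View pics/c5.png

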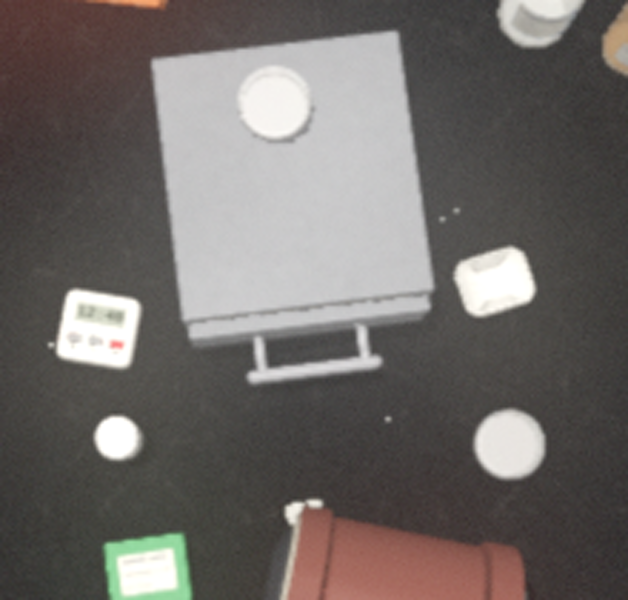

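The drawer is fully home: the front panel sits against the cabinet edge (about y = 320) and the handle is at (315,368). The neighbouring items haven't moved, and the arm is clear.

```bash
python3 -c "
from plant import manip
print(manip.job_done())"
```

```text
the job is handed in; nothing more can be done
None
```

I pushed the slide box lid shut, then pushed the drawer in until it stopped against the cabinet, and handed the job in at about 10 s; the final picture shows the timer, petri dish, lens can and weighing boat still in place, but the hand-in returned no verdict.

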